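Lengthen a telescopic awning prop by one hole

TASK

Make the awning prop in the vice one hole longer: pinch the outer leg so that its snap button is pressed in flush, draw the leg away from the vice with the button in, and slide it on until the button springs fully out in the next hole, then let go. Pull only as hard as it takes to slide: stop as soon as you feel it catch and do not wrench the leg against the button. Leave the other things on the bench where they are.

Things in the scene. Friction and masses are not known exactly. Their poses are not given: they have to be found in the camera images.
- rig: Blue vice, inner leg and wooden bench prop: one fixed unit. Origin on the bench below the first hole; y runs along the prop, from the vice out towards the pin end; the prop's centre line lies 105 mm above the bench; x is level, across it. Inner leg 25 mm square aluminium. Vice jaws at y -179 to -277, top 128 mm up; wooden prop under the outer leg at y 170 to 240.
- outer: Outer leg: aluminium square tube 30 mm wide, wall 2 mm, 440 mm long, steel pin at the far end, black 36 mm collar at the vice end. Origin on its centre line at its first hole; axes as rig's; slides along y only, 8 N of drag, cannot turn. Holes 12.5 mm wide in its +x side; the only one between the first hole and the collar is the next; it was drilled by hand, 38 to 62 mm from the first (not known better).
- button: Steel snap button of the inner leg, 11 mm wide, rounded top, in the outer leg's +x side; stands 5 mm out of its face. Origin: its tip; axes as rig's. Spring 2 N out, 4 N flush, 5 N under the wall. Once flush, a steady pull of about 15 N in all rides the hole's edge over its rounded top; pressed less than 4 mm its straight shoulder blocks the leg. Springs out by itself under a hole. A side load over 13 N bends it.
- button_tip (a point): The middle of the snap button's tip, 105 mm above the bench, 20 mm from the prop's centre line when the button is out, 15 mm when flush.
- extension (a joint): How far the outer leg has been drawn out from its first hole, m; grows away from the vice (rig +y).
- button_travel (a joint): How far the button is pushed in, m: 0 fully out, 0.005 flush with the outer leg's face, 0.007 under the wall between holes.
- mallet: Mallet, wooden handle, white faces, 260 mm, lying on the robot's side of the prop. Leave alone. Origin at the bench, mid length.
- pliers: Pliers with blue handles, 165 mm long, 17 mm high, beside the prop. Leave alone. Origin at the bench, mid length.
- awl: Awl with an amber handle, 150 mm long, 26 mm high, beside the prop. Leave alone. Origin at the bench, mid length.
- die: Steel eyelet die, 44 mm wide, 36 mm high, beside the prop. Leave alone. Origin: centre of its underside.
- eyelet: Steel eyelet ring, 48 mm wide, 6 mm high, beside the prop. Leave alone. Origin: centre of its underside.
- spool: White thread spool, 48 mm wide, 60 mm high. Leave alone. Origin: centre of its underside.
- jar: Clear jar with a steel cap, 64 mm wide, 85 mm high. Leave alone. Origin: centre of its underside.
- pen: Blue marker pen, 135 mm long, 12 mm thick, lying beyond the prop. Leave alone. Origin at the bench, mid length.

How it is judged:
On the way:
1. the button is squeezed in flush with the leg's face while the leg is still at its first hole (value of joint button_travel above 0.004 m and value of joint extension between -0.005 and 0.005 m), for 0.1 s.
At the end, for the whole second after the job is handed in: the button is fully out (pushed in by less than 1.5 mm) in the next hole, the outer leg drawn out by 34 to 66 mm and at rest (under 10 mm/s) (value of joint button_travel below 0.0015 m and value of joint extension between 0.034 and 0.066 m and linear speed of outer below 0.01 m/s); the robot touches nothing.
It fails at once if the leg is forced against the snap button with more than 13 N (contact force between button and outer above 13 N).
It fails at once if a thing on the bench that is not the prop is shifted by more than 30 mm (distance of any of mallet, pliers, awl, die, eyelet, spool, jar, pen from where it was at the start of the episode above 0.03 m).
It also fails if it takes over 48 s, if anything falls off the work surface, if the arm or the gripper's body presses on something with over 40 N, if the wrist force passes 120 N, or if a joint passes its speed limit or range.

ROBOT

A 7-joint arm with a two-finger parallel gripper is mounted at the origin on the work surface. World frame = base frame: x ahead of the robot, y to its left, z up, the work surface at z = 0. Lengths are in m, angles in rad, forces in N, time in s.
With the tool pointing down it reaches from about 0.425 to 0.875 m from the base axis. Payload 4.7 kg.
Tool frame: the origin (TCP) lies midway between the tips of the shut fingers; the grasp point (between the pads) lies 19 mm behind it; z points along the fingers, y is the line along which they close (so a half turn about z gives the same grasp; the last joint's range is limited). The gripper opens to 87 mm and grips with 3 to 60 N. Pads are 19 mm wide; open, the fingers measure 117 mm over their backs; the gripper's body (75 mm by 190 mm) begins 51 mm behind the grasp point.
Start: joints at [0.014, 0.321, -0.07, 1.45, 0.023, 1.371, -0.057], TCP at [0.65, -0, 0.223] pointing down, gripper open.
Joint ranges: [-2.86, 2.86], [-0.3, 2.09], [-1.38, 1.24], [0.06, 2.45], [-1.56, 4.7], [0.09, 2.05], [-2.69, 2.69]. Speed limits (rad/s): [2.57, 2.57, 3.14, 3.14, 3.14, 3.14, 3.14].

INTERFACE

Orientations are given as a unit quaternion [w, x, y, z].
In Python, from cell import env, vision gives the robot as it stands.
- The arm moves only by the tool step_arm, never from a script. Its argument "commands" is a list of rows, each a list of 3 entries, a list of its own where there are three numbers: the finger opening in m, from 0 to 0.087, then the shift along the world's x, y, z in m, then the turn about the world's z in degrees. In form: [[hand, [dx, dy, dz], turn], ...]. A call has exactly 8 rows; each row shifts and turns the commanded pose from where the row before left it; what a row does not reach is not made up. A row lasts 1/10 s, in which the tool goes at most 50 mm and 8.59 degrees, less where a joint would pass 70% of its speed; a pose out of reach is approached as far as the arm can. A call is refused whole if a number of a shift passes 0.05 or a number of a turn 8.59, either way. A call with a gripper value outside its range is refused whole. The fingers move at their own pace and stop on an object; the grip force is fixed at half the most. Time passes only in rows, so rows that do not move let the fingers close, or fill a call up. It gives the time, the measured TCP pose, the force, the opening and the grip force at its end, in the units of the state.
- env.get_obs(): the state, without advancing time (a new reading comes with each control period).
- vision.get_image(name): name is "scene" or "side" or "wrist"; returns a dict with "img" (480x640x3 uint8, red, green, blue), "fx", "fy", "cx", "cy" (pixels), "eye" and "orientation" of the camera in the world. Camera axes: x right, y down, z forward; pixel columns grow to the right and rows downward; lengths in m; the calibration is good to about 2 mm. A picture is of the moment at which its call begins. There is no depth.
- env.finish_job(): hands the job in; it is judged then, once.
The state is a dict: "time_s": time; "qpos": joint angles; "qvel": joint speeds; "joint_efforts": joint torques, N m; "tcp_pos": TCP position; "orientation": TCP orientation; "contact_force": force on the tool from outside, world axes, zero at the start; "moment": the same for the moment, N m; "width": finger opening in m; "finger_force": force on a finger pad.
Only numpy, scipy, OpenCV 4.12 (cv2) and the standard library are available. Lean on these libraries where they do the work, as an engineer would, in place of code of your own. Each camera call takes 0.05 s, during which the arm holds its last target. There are 200 camera calls.

## Working session

There is one attempt and no reset: what is moved stays moved. The work goes in short steps, Python scripts to look and compute and a tool call to move; the robot and the scene stay as the last step left them, time stands still between calls to the robot, and variables do not carry over. Pictures are saved under pics/ and viewed, at most 10 in all, crops included, and the job is handed in when it is done.

Besides the shell and the picture viewer there is one more tool, called by a JSON object that holds its "fn" and its "kwargs". step_arm: Moves the arm, as the interface text tells. Its arguments: {"type":"object","properties":{"commands":{"type":"array","items":{"type":"array"}}},"required":["commands"]}

```bash
mkdir -p pics; ls; cat > h.py <<'E'
import numpy as np, cv2
from scipy.spatial.transform import Rotation as R
from cell import env, vision
def rot(q): return R.from_quat([q[1],q[2],q[3],q[0]]).as_matrix()
def cast(c,u,v,z):
    d=rot(c["orientation"])@np.array([(u-c["cx"])/c["fx"],(v-c["cy"])/c["fy"],1]); e=np.array(c["eye"])
    return e+d*(z-e[2])/d[2]
def proj(c,p):
    q=rot(c["orientation"]).T@(np.array(p)-np.array(c["eye"])); return c["fx"]*q[0]/q[2]+c["cx"],c["fy"]*q[1]/q[2]+c["cy"]
def get(n,f=None):
    c=vision.get_image(n)
    if f: cv2.imwrite("pics/"+f,c["img"][:,:,::-1])
    return c
E
python3 - <<'E'
from h import *
for n in ("scene","side","wrist"):
    c=get(n,n+"0.png"); print(n,c["fx"],c["cx"],c["cy"],np.round(c["eye"],3),np.round(rot(c["orientation"]),2).tolist())
o=env.get_obs(); print(o)
E
```

```text
pics
scene 444.0855947026549 319.23458066245496 240.54825223575742 [1.228 0.259 0.54 ] [[-0.28, 0.53, -0.8], [0.96, 0.14, -0.24], [-0.01, -0.84, -0.54]]
side 570.1415060756204 319.7863728245521 244.92205277206787 [ 0.331 -0.464  0.751] [[0.92, -0.27, 0.27], [-0.39, -0.69, 0.62], [0.02, -0.68, -0.74]]
wrist 337.61715632214765 318.7216264617077 244.3909153445479 [0.65  0.075 0.384] [[1.0, 0.0, -0.0], [-0.0, -0.96, -0.28], [-0.0, 0.28, -0.96]]
{'time_s': 0.15, 'qpos': array([ 0.01410316,  0.32162132, -0.0701043 ,  1.45138387,  0.0225972 ,
        1.3708201 , -0.05690799]), 'qvel': array([-0.00160154, -0.00173653, -0.00171184, -0.00330014, -0.00086661,
        0.00106452,  0.00022162]), 'joint_efforts': array([ 2.16972071e-04, -4.91794288e+01, -4.04079035e-01, -3.12878716e+01,
       -6.39387709e-02,  4.04033612e-02,  9.90178205e-05]), 'tcp_pos': array([ 6.49579128e-01, -3.55657248e-05,  2.21738801e-01]), 'orientation': array([-4.82622243e-04,  7.07095645e-01,  7.07117548e-01, -5.38162713e-04]), 'contact_force': array([-0.02439642,  0.24755098,  0.17203582]), 'moment': array([ 0.01128277,  0.00277662, -0.00379231]), 'finger_force': 0.0, 'width': 0.08696814080454761}
```

View pics/scene0.png

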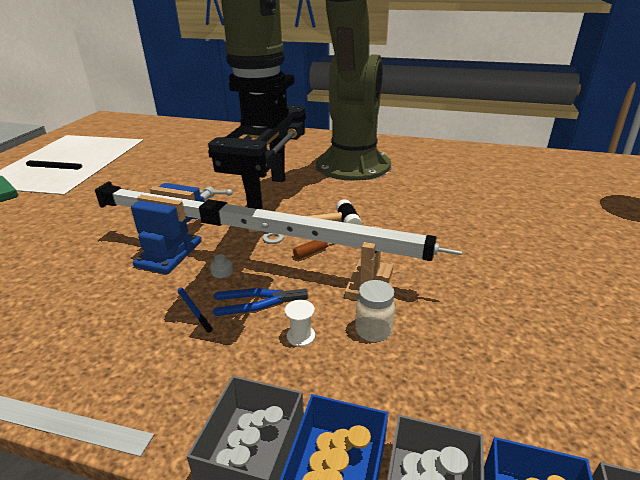

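View pics/side0.png

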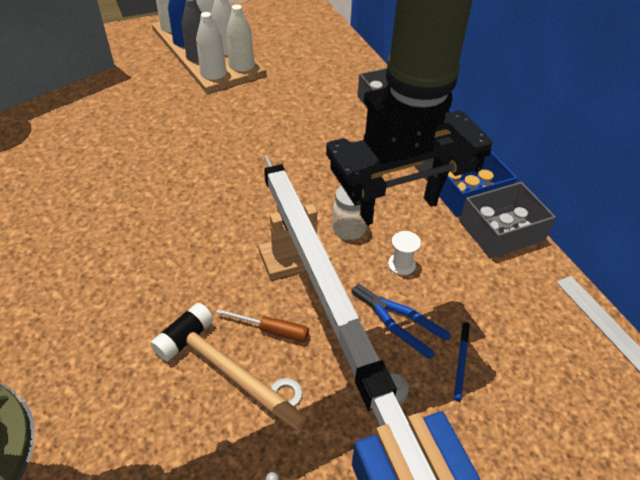

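View pics/wrist0.png

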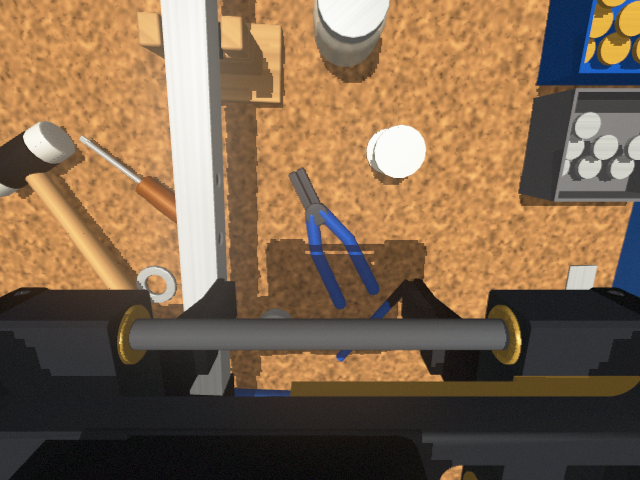

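```bash
python3 - <<'E'
from h import *
im=cv2.imread("pics/scene0.png")[185:265,190:350]
cv2.imwrite("pics/c0.png",cv2.resize(im,None,fx=5,fy=5,interpolation=cv2.INTER_CUBIC))
c=get("wrist"); g=c["img"].astype(int)
# bright, unsaturated leg top
m=((g.min(2)>170)&(g.max(2)-g.min(2)<25)).astype(np.uint8)
L=[];Rr=[]
for v in range(120,275,10):
    u=np.flatnonzero(m[v,150:240])+150
    a=cast(c,u.min(),v,.12); b=cast(c,u.max()+1,v,.12); L.append(a);Rr.append(b); 
L=np.array(L);Rr=np.array(Rr)
for P in (L,Rr,(L+Rr)/2):
    k=np.polyfit(P[:,1],P[:,0],1); print(k,np.std(P[:,0]-np.polyval(k,P[:,1])))
E
```

```text
[0.11932785 0.53105588] 0.005607097587903733
[0.0439886  0.56544854] 0.00022420902099047063
[0.08166046 0.54825217] 0.002771794629175252
```

View pics/c0.png

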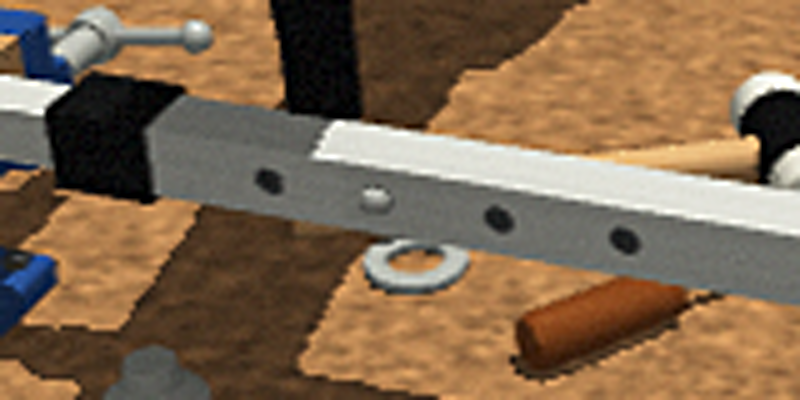

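```bash
python3 - <<'E'
from h import *
c=get("scene")
for n,(a,b) in dict(next=(269,181),button=(376,199),h3=(499,219),h4=(625,240)).items():
    u,v=190+a/5-.4,185+b/5-.4
    print(n,np.round(cast(c,u,v,.105),4))
# axis: top +x edge and top -x edge points, crop px, z=.12
P=[cast(c,190+a/5-.4,185+b/5-.4,.12)for a,b in((315,159),(800,239))];print("top+x edge",np.round(P,4))
P=[cast(c,190+a/5-.4,185+b/5-.4,.12)for a,b in((332,121),(800,190))];print("top-x edge",np.round(P,4))
c=get("wrist"); g=c["img"]; print([g[200,x].tolist() for x in range(160,236,4)])
E
```

```text
next [ 0.557  -0.0955  0.105 ]
button [ 0.559  -0.0501  0.105 ]
h3 [5.607e-01 4.000e-04 1.050e-01]
h4 [0.5628 0.0505 0.105 ]
top+x edge [[ 0.5604 -0.0731  0.12  ]
 [ 0.569   0.1178  0.12  ]]
top-x edge [[ 0.531  -0.0786  0.12  ]
 [ 0.5357  0.1102  0.12  ]]
[[219, 147, 89], [211, 140, 83], [183, 117, 70], [157, 100, 61], [236, 233, 228], [236, 235, 228], [238, 236, 231], [236, 233, 228], [238, 237, 231], [239, 237, 232], [239, 238, 233], [234, 232, 227], [238, 236, 230], [236, 234, 228], [110, 105, 100], [114, 108, 101], [191, 144, 99], [130, 100, 73], [130, 99, 70]]
```

{"fn": "step_arm", "kwargs": {"commands": [[0.087,[-0.026,-0.012,0],-2.5],[0.087,[-0.026,-0.012,0],0],[0.087,[-0.026,-0.012,0],0],[0.087,[-0.026,-0.013,0],0],[0.087,[0,0,-0.025],0],[0.087,[0,0,-0.025],0],[0.087,[0,0,-0.012],0],[0.087,[0,0,0],0]]}}

```text
time_s: 1.1
tcp_pos: [0.5447, -0.0489, 0.1588]
orientation: [-0.001, 0.722, 0.692, -0.001]
contact_force: [0.2, 0.3, 0.6]
width: 0.0869
finger_force: 0.0
```

```bash
python3 - <<'E'
from h import *
c=get("wrist","wrist1.png"); s=get("scene")
o=env.get_obs(); print(o["tcp_pos"],o["orientation"],o["contact_force"],o["time_s"])
print("tip predicted",proj(c,(.566,-.049,.105)),"tcp",proj(c,o["tcp_pos"]))
a=cv2.resize(s["img"][150:270,180:340,::-1],None,fx=5,fy=5,interpolation=cv2.INTER_CUBIC);cv2.imwrite("pics/c1.png",a)
E
```

```text
[ 0.54653935 -0.04892558  0.16117945] [2.42289934e-04 7.22286495e-01 6.91593892e-01 2.19596946e-04] [-6.04867844e-04 -1.07986228e+00  7.95282363e-02] 1.2
tip predicted (np.float64(350.28483054859527), np.float64(260.8968705497407)) tcp (np.float64(321.9955002579016), np.float64(297.5088721770916))
```

View pics/wrist1.png

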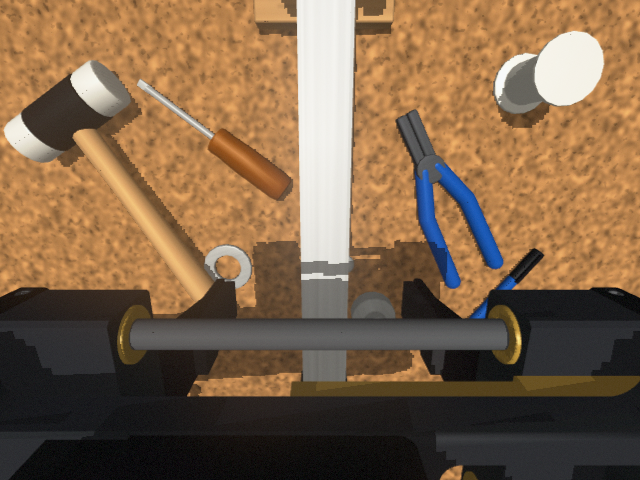

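View pics/c1.png

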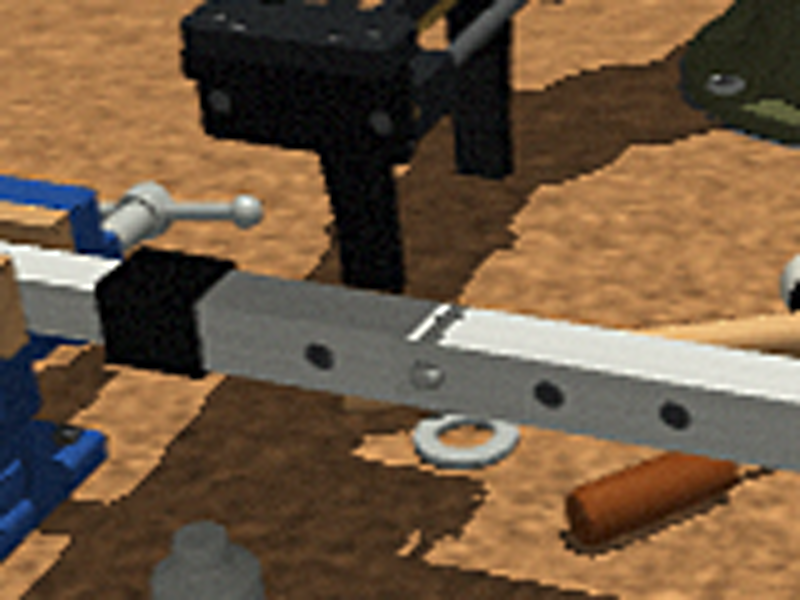

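```bash
python3 - <<'E'
from h import *
s=get("scene")
for d in (.0435,.0585): print(np.array(proj(s,(.5465+d,-.0489-.043*d,.161)))*5-[900,750])
for y in(-.047,-.049,-.051): print(y,np.array(proj(s,(.566,y,.105)))*5-[900,750])
E
```

```text
[376.86903456 280.31812498]
[358.37940818 299.84971208]
-0.047 [424.5586692  382.23212969]
-0.049 [419.65473848 381.53086494]
-0.051 [414.75640836 380.83040107]
```

{"fn": "step_arm", "kwargs": {"commands": [[0.087,[0.001,0,-0.025],0],[0.087,[0,0,-0.025],0],[0.087,[0,0,-0.025],0],[0.087,[0,0,0],0],[0.05,[0,0,0],0],[0.05,[0,0,0],0],[0.05,[0,0,0],0],[0.05,[0,0,0],0]]}}

```text
time_s: 2.05
tcp_pos: [0.5479, -0.0491, 0.0868]
orientation: [0.001, 0.722, 0.692, 0.001]
contact_force: [-0.3, -0.2, 0.7]
width: 0.0632
finger_force: 0.0
```

{"fn": "step_arm", "kwargs": {"commands": [[0.045,[0,0,0],0],[0.04,[0,0,0],0],[0.036,[0,0,0],0],[0.032,[0,0,0],0],[0.028,[0,0,0],0],[0.025,[0,0,0],0],[0.02,[0,0,0],0],[0.02,[0,0,0],0]]}}

```text
time_s: 2.85
tcp_pos: [0.5482, -0.0491, 0.0859]
orientation: [0.001, 0.722, 0.692, 0.001]
contact_force: [5.5, -0.6, -1.1]
width: 0.0299
finger_force: 30.0
```

```bash
python3 - <<'E'
from h import *
s=get("scene"); o=env.get_obs()
for k in("time_s","tcp_pos","contact_force","moment","width","finger_force"): print(k,o[k])
a=cv2.resize(s["img"][150:270,180:340,::-1],None,fx=5,fy=5,interpolation=cv2.INTER_CUBIC);cv2.imwrite("pics/c2.png",a)
E
```

```text
time_s 2.9
tcp_pos [ 0.54818556 -0.04907815  0.08593674]
contact_force [ 5.1463417  -1.10017274 -2.1249072 ]
moment [ 0.02155483 -1.16190279 -0.03388433]
width 0.029450638843607185
finger_force 29.99952948489323
```

View pics/c2.png

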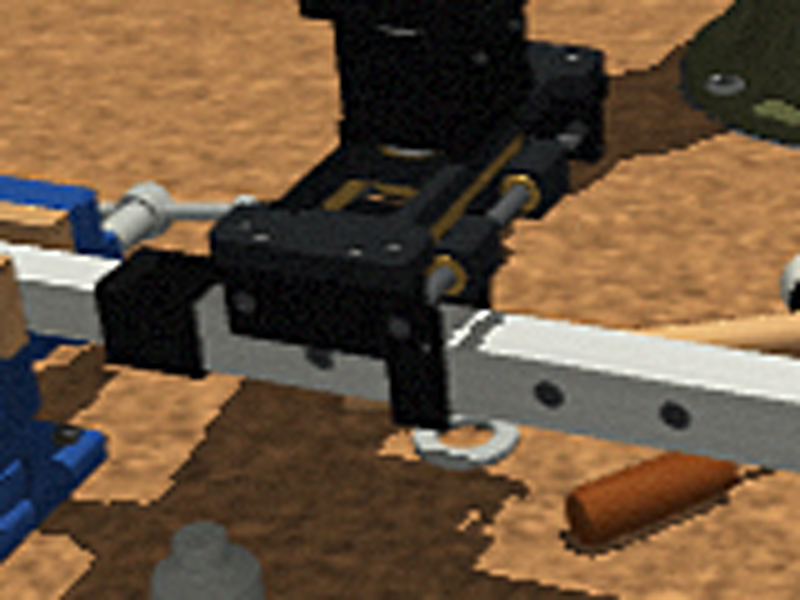

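{"fn": "step_arm", "kwargs": {"commands": [[0.02,[0.0005,0.0003,0],0],[0.02,[0,0.0003,0],0],[0.02,[0,0.0003,0],0],[0.02,[0,0.0003,0],0],[0.02,[0,0.0003,0],0],[0.02,[0,0.0003,0],0],[0.02,[0,0,0],0],[0.02,[0,0,0],0]]}}

```text
time_s: 3.7
tcp_pos: [0.5482, -0.0491, 0.086]
orientation: [0.001, 0.723, 0.691, -0.0]
contact_force: [4.9, -3.5, -1.2]
width: 0.0294
finger_force: 30.0
```

{"fn": "step_arm", "kwargs": {"commands": [[0.02,[0,0.0005,0],0],[0.02,[0,0.0005,0],0],[0.02,[0,0.0005,0],0],[0.02,[0,0.0005,0],0],[0.02,[0,0.0005,0],0],[0.02,[0,0.0005,0],0],[0.02,[0,0,0],0],[0.02,[0,0,0],0]]}}

```text
time_s: 4.5
tcp_pos: [0.5482, -0.0489, 0.086]
orientation: [0.003, 0.723, 0.691, -0.001]
contact_force: [6.4, -8.8, -1.0]
width: 0.0297
finger_force: 30.0
```

{"fn": "step_arm", "kwargs": {"commands": [[0.02,[0,0.0005,0],0],[0.02,[0,0.0005,0],0],[0.02,[0,0.0005,0],0],[0.02,[0,0.0005,0],0],[0.02,[0,0,0],0],[0.02,[0,0,0],0],[0.02,[0,0,0],0],[0.02,[0,0,0],0]]}}

```text
time_s: 5.3
tcp_pos: [0.5482, -0.0471, 0.0859]
orientation: [0.003, 0.723, 0.691, -0.001]
contact_force: [4.9, -10.0, -0.7]
width: 0.0293
finger_force: 30.0
```

{"fn": "step_arm", "kwargs": {"commands": [[0.02,[0,0.0005,0],0],[0.02,[0,0.0005,0],0],[0.02,[0,0.0005,0],0],[0.02,[0,0,0],0],[0.02,[0,0,0],0],[0.02,[0,0,0],0],[0.02,[0,0,0],0],[0.02,[0,0,0],0]]}}

```text
time_s: 6.1
tcp_pos: [0.5483, -0.0464, 0.086]
orientation: [0.003, 0.723, 0.691, -0.001]
contact_force: [5.6, -11.2, -1.4]
width: 0.0299
finger_force: 30.0
```

{"fn": "step_arm", "kwargs": {"commands": [[0.02,[0,0.0005,0],0],[0.02,[0,0.0005,0],0],[0.02,[0,0.0005,0],0],[0.02,[0,0,0],0],[0.02,[0,0,0],0],[0.02,[0,0,0],0],[0.02,[0,0,0],0],[0.02,[0,0,0],0]]}}

```text
time_s: 6.9
tcp_pos: [0.5483, -0.046, 0.086]
orientation: [0.004, 0.724, 0.69, -0.002]
contact_force: [7.0, -12.7, -2.4]
width: 0.0298
finger_force: 30.0
```

{"fn": "step_arm", "kwargs": {"commands": [[0.02,[0,0.0005,0],0],[0.02,[0,0.0005,0],0],[0.02,[0,0.0005,0],0],[0.02,[0,0,0],0],[0.02,[0,0,0],0],[0.02,[0,0,0],0],[0.02,[0,0,0],0],[0.02,[0,0,0],0]]}}

```text
time_s: 7.7
tcp_pos: [0.5483, -0.0455, 0.0859]
orientation: [0.004, 0.724, 0.69, -0.002]
contact_force: [6.0, -15.3, -0.8]
width: 0.0295
finger_force: 30.0
```

{"fn": "step_arm", "kwargs": {"commands": [[0.02,[0,0.0004,0],0],[0.02,[0,0.0004,0],0],[0.02,[0,0.0004,0],0],[0.02,[0,0,0],0],[0.02,[0,0,0],0],[0.02,[0,0,0],0],[0.02,[0,0,0],0],[0.02,[0,0,0],0]]}}

```text
time_s: 8.5
tcp_pos: [0.5485, -0.0408, 0.086]
orientation: [0.003, 0.723, 0.691, -0.001]
contact_force: [6.6, -8.2, -1.7]
width: 0.0298
finger_force: 30.0
```

{"fn": "step_arm", "kwargs": {"commands": [[0.02,[0,0.003,0],0],[0.02,[0.0005,0.003,0],0],[0.02,[0,0.003,0],0],[0.02,[0.0005,0.003,0],0],[0.02,[0,0.003,0],0],[0.02,[0.0005,0.003,0],0],[0.02,[0,0.002,0],0],[0.02,[0,0,0],0]]}}

```text
time_s: 9.3
tcp_pos: [0.5494, -0.021, 0.0859]
orientation: [0.002, 0.723, 0.691, -0.001]
contact_force: [4.4, -8.6, 0.7]
width: 0.0296
finger_force: 30.0
```

```bash
python3 - <<'E'
from h import *
s=get("scene"); o=env.get_obs()
for k in("time_s","tcp_pos","contact_force","width"): print(k,o[k])
a=cv2.resize(s["img"][150:270,180:340,::-1],None,fx=5,fy=5,interpolation=cv2.INTER_CUBIC);cv2.imwrite("pics/c3.png",a)
E
```

```text
time_s 9.35
tcp_pos [ 0.54938001 -0.02099757  0.08594774]
contact_force [ 2.31243472 -8.2061124  -0.67962384]
width 0.029762731638524907
```

View pics/c3.png

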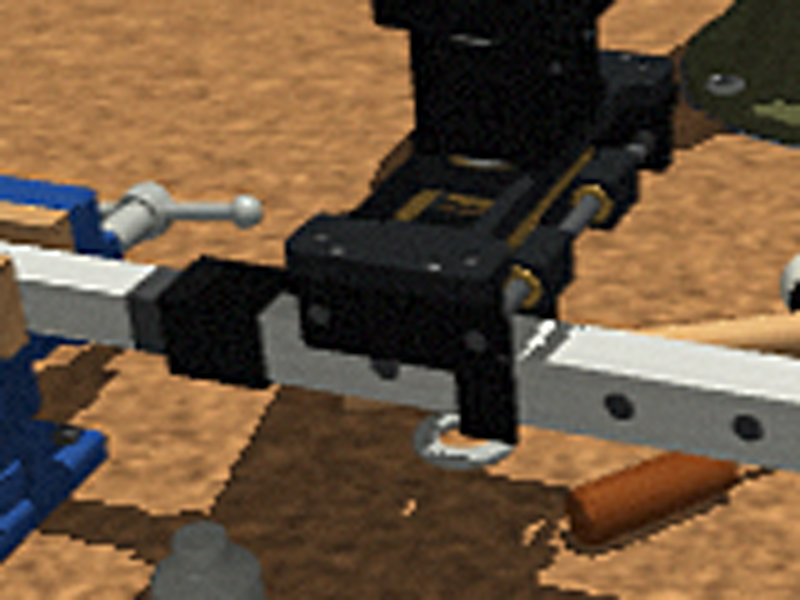

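{"fn": "step_arm", "kwargs": {"commands": [[0.02,[0,0.002,0],0],[0.02,[0.0005,0.002,0],0],[0.02,[0,0.002,0],0],[0.02,[0,0.001,0],0],[0.02,[0,0.001,0],0],[0.02,[0,0.001,0],0],[0.02,[0,0,0],0],[0.02,[0,0,0],0]]}}

```text
time_s: 10.15
tcp_pos: [0.5498, -0.0123, 0.0859]
orientation: [0.002, 0.723, 0.691, -0.002]
contact_force: [3.0, -7.4, 1.2]
width: 0.0298
finger_force: 30.0
```

{"fn": "step_arm", "kwargs": {"commands": [[0.02,[0,0.0005,0],0],[0.02,[0,0.0005,0],0],[0.02,[0,0.0005,0],0],[0.02,[0,0.0005,0],0],[0.02,[0,0.0005,0],0],[0.02,[0,0.0005,0],0],[0.02,[0,0,0],0],[0.02,[0,0,0],0]]}}

```text
time_s: 10.95
tcp_pos: [0.5499, -0.0094, 0.086]
orientation: [0.002, 0.723, 0.691, -0.002]
contact_force: [4.8, -8.9, 0.3]
width: 0.0295
finger_force: 30.0
```

{"fn": "step_arm", "kwargs": {"commands": [[0.02,[0,0.0004,0],0],[0.02,[0,0.0004,0],0],[0.02,[0,0.0004,0],0],[0.02,[0,0.0004,0],0],[0.02,[0,0.0004,0],0],[0.02,[0,0,0],0],[0.02,[0,0,0],0],[0.02,[0,0,0],0]]}}

```text
time_s: 11.75
tcp_pos: [0.55, -0.0056, 0.0859]
orientation: [0.002, 0.723, 0.691, -0.001]
contact_force: [4.5, -6.7, 0.6]
width: 0.0298
finger_force: 30.0
```

{"fn": "step_arm", "kwargs": {"commands": [[0.02,[0,0.0003,0],0],[0.02,[0,0.0003,0],0],[0.02,[0,0.0003,0],0],[0.02,[0,0.0003,0],0],[0.02,[0,0,0],0],[0.02,[0,0,0],0],[0.02,[0,0,0],0],[0.02,[0,0,0],0]]}}

```text
time_s: 12.55
tcp_pos: [0.5501, -0.0046, 0.0859]
orientation: [0.002, 0.723, 0.691, -0.001]
contact_force: [4.4, -6.5, 0.6]
width: 0.0299
finger_force: 30.0
```

```bash
python3 - <<'E'
from h import *
s=get("scene"); o=env.get_obs()
for k in("time_s","tcp_pos","contact_force","width"): print(k,o[k])
a=cv2.resize(s["img"][205:245,220:300,::-1],None,fx=10,fy=10,interpolation=cv2.INTER_CUBIC);cv2.imwrite("pics/c4.png",a)
E
```

```text
time_s 12.6
tcp_pos [ 0.55008048 -0.00463653  0.08595676]
contact_force [ 4.62892575 -5.89162676 -0.06226296]
width 0.029793854251094033
```

View pics/c4.png

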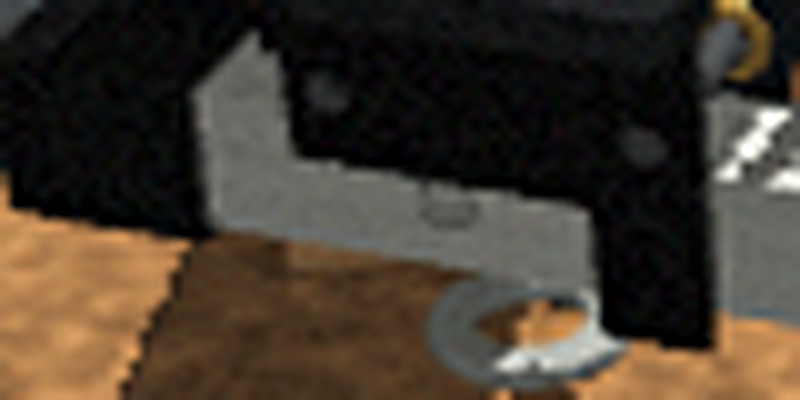

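{"fn": "step_arm", "kwargs": {"commands": [[0.02,[0,0.0003,0],0],[0.02,[0,0.0003,0],0],[0.02,[0,0.0003,0],0],[0.02,[0,0.0003,0],0],[0.02,[0,0,0],0],[0.02,[0,0,0],0],[0.02,[0,0,0],0],[0.02,[0,0,0],0]]}}

```text
time_s: 13.4
tcp_pos: [0.5501, -0.0044, 0.0859]
orientation: [0.002, 0.723, 0.691, -0.001]
contact_force: [4.8, -7.2, -0.1]
width: 0.0301
finger_force: 30.0
```

{"fn": "step_arm", "kwargs": {"commands": [[0.02,[0,0.0003,0],0],[0.02,[0,0.0003,0],0],[0.02,[0,0.0003,0],0],[0.02,[0,0.0003,0],0],[0.02,[0,0,0],0],[0.02,[0,0,0],0],[0.02,[0,0,0],0],[0.02,[0,0,0],0]]}}

```text
time_s: 14.2
tcp_pos: [0.5501, -0.0033, 0.086]
orientation: [0.002, 0.723, 0.691, -0.001]
contact_force: [4.1, -8.0, -0.3]
width: 0.0296
finger_force: 30.0
```

{"fn": "step_arm", "kwargs": {"commands": [[0.02,[0,0.0003,0],0],[0.02,[0,0.0003,0],0],[0.02,[0,0.0003,0],0],[0.02,[0,0.0003,0],0],[0.02,[0,0,0],0],[0.02,[0,0,0],0],[0.02,[0,0,0],0],[0.02,[0,0,0],0]]}}

```text
time_s: 15.0
tcp_pos: [0.5501, -0.0026, 0.0859]
orientation: [0.002, 0.723, 0.691, -0.001]
contact_force: [5.2, -9.0, 0.1]
width: 0.0302
finger_force: 30.0
```

{"fn": "step_arm", "kwargs": {"commands": [[0.02,[0,0.0003,0],0],[0.02,[0,0.0003,0],0],[0.02,[0,0.0003,0],0],[0.02,[0,0,0],0],[0.02,[0,0,0],0],[0.02,[0,0,0],0],[0.02,[0,0,0],0],[0.02,[0,0,0],0]]}}

```text
time_s: 15.8
tcp_pos: [0.5502, -0.0024, 0.086]
orientation: [0.003, 0.723, 0.69, -0.002]
contact_force: [4.6, -10.3, 0.4]
width: 0.0295
finger_force: 30.0
```

{"fn": "step_arm", "kwargs": {"commands": [[0.02,[0,-0.001,0],0],[0.02,[0,-0.001,0],0],[0.02,[0,-0.001,0],0],[0.087,[0,0,0],0],[0.087,[0,0,0],0],[0.087,[0,0,0],0],[0.087,[0,0,0],0],[0.087,[0,0,0],0]]}}

```text
time_s: 16.6
tcp_pos: [0.549, 0.0006, 0.0853]
orientation: [-0.0, 0.722, 0.692, -0.0]
contact_force: [0.1, 0.4, -0.1]
width: 0.0615
finger_force: 0.0
```

{"fn": "step_arm", "kwargs": {"commands": [[0.087,[0,0,0],0],[0.087,[0,0,0.01],0],[0.087,[0,0,0.025],0],[0.087,[0,0,0.04],0],[0.087,[0,0,0.04],0],[0.087,[0,0,0.03],0],[0.087,[0,0,0],0],[0.087,[0,0,0],0]]}}

```text
time_s: 17.4
tcp_pos: [0.5499, 0.0002, 0.2319]
orientation: [0.001, 0.722, 0.692, 0.001]
contact_force: [-0.4, -0.7, -0.7]
width: 0.0873
finger_force: 0.0
```

```bash
python3 - <<'E'
from h import *
s=get("scene"); o=env.get_obs()
for k in("time_s","tcp_pos","contact_force","width"): print(k,o[k])
a=cv2.resize(s["img"][205:245,220:300,::-1],None,fx=10,fy=10,interpolation=cv2.INTER_CUBIC);cv2.imwrite("pics/c5.png",a)
E
```

```text
time_s 17.45
tcp_pos [5.49164658e-01 1.91443195e-04 2.30477357e-01]
contact_force [-0.23866236  0.06644593 -0.4244439 ]
width 0.08702244768723372
```

View pics/c5.png

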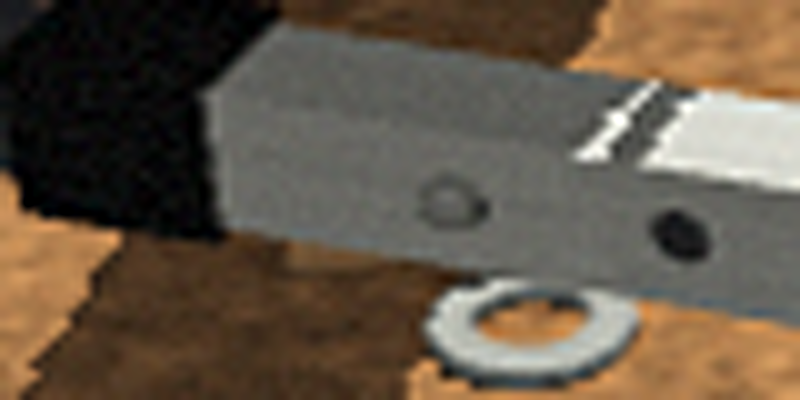

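The last crop shows the button standing in the next hole at about (450, 203). A dark gap on its far side means it has come up against the hole's near edge, and the gripper is clear.

```bash
python3 -c "
from cell import env
print(env.finish_job())"
```

```text
the job is handed in; nothing more can be done
None
```

I drew the leg out about 46 mm until it caught, and the last picture shows the button up in the next hole; I stopped pulling at about 10 N, let go, lifted clear and handed the job in at 17.5 s, but got no verdict back.

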